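# Bolt the sprung drawing board down level

### The arm

A 6-joint arm with a two-finger parallel gripper is mounted at the origin on the work surface. World frame = base frame: x ahead of the robot, y to its left, z up, the work surface at z = 0. Lengths are in m, angles in rad, forces in N, time in s.
With the tool pointing down it reaches from about 0.35 to 0.85 m from the base axis. Payload 8.1 kg.
Tool frame: the origin (TCP) lies midway between the tips of the shut fingers; the grasp point (between the pads) lies 19 mm behind it (hold_point_z is the distance from the TCP to the grasp point, in m); z points along the fingers, y is the line along which they close (so a half turn about z gives the same grasp; the last joint's range is limited). The gripper opens to 85 mm and grips with 20 to 120 N. Pads are 22 mm wide; open, the fingers measure 114 mm over their backs; the gripper's body (76 mm by 85 mm) begins 54 mm behind the grasp point. The pads swing forward as they close: fully open they stand 13 mm farther back than shut.
Start: joints at [-1.431, 0.13, 1.488, -0, 1.523, -0.085], TCP at [0.134, -0.585, 0.231] pointing down, gripper open.
Joint ranges: [-2.96, 2.96], [-0.89, 2.26], [0.02, 2.5], [-1.34, 4.48], [0, 2.73], [-2.66, 2.66]. Speed limits (rad/s): [2.39, 2.39, 2.79, 3.14, 3.14, 3.14].

### API

Orientations are given as a unit quaternion [w, x, y, z].
In Python, from cell import read_state, read_camera, job_done, hold_point_z gives the robot as it stands.
- The arm moves only by the tool servo_tool, never from a script. Its argument "moves" is a list that holds one entry, the list of rows, each a list of 7 numbers: the shift along the tool's x, y, z in a scale on which 1.0 is 1000 mm, then the turn, a rotation vector about the tool's x, y, z in parts of the range, where 1.0 means pi/2 rad, then the finger opening in mm, from 0 to 85.4. In form: [[[tx, ty, tz, wx, wy, wz, gripper], ...]]. A call has 1 to 20 rows; each row is the pose to reach, as a shift and turn from the pose commanded when the call began, along the tool's axes at that moment; what a row does not reach only later rows make up. A row lasts 1/10 s, in which the tool goes at most 50 mm and 8.59 degrees, less where a joint would pass 70% of its speed; a pose out of reach is approached as far as the arm can. A shift or turn number past 1, either way, is cut back to 1. A call with a gripper value outside its range is refused whole. The fingers move at their own pace and stop on an object; the grip force is fixed at half the most. Time passes only in rows, so rows that repeat a pose let the fingers close. It gives the time, the measured TCP pose, the force, the opening and the grip force at its end, in the units of the state.
- read_state(): the state, without advancing time (a new reading comes with each control period).
- read_camera(name): name is "scene" or "top"; returns a dict with "color" (400x640x3 uint8, red, green, blue), "vertical_fov" (degrees; the focal length in pixels is half the picture's height over the tangent of half this angle, whatever the lens; pixels are square), "cx", "cy" (the principal point, pixels), "T" (4x4, takes a point from camera to world coordinates). Camera axes: x right, y down, z forward; pixel columns grow to the right and rows downward; lengths in m; the calibration is good to about 2 mm. A picture is of the moment at which its call begins. There is no depth.
- job_done(): hands the job in; it is judged then, once.
The state is a dict: "t": time; "joints": joint angles; "joint_vel": joint speeds; "joint_torque": joint torques, N m; "ee_pos": TCP position; "tcp_rot": TCP orientation; "ft_force": force on the tool from outside, world axes, zero at the start; "wrist_torque": the same for the moment, N m; "width": opening from 0.0 (shut) to 1.0 (fully open); "gripper_force": force on a finger pad.
Only numpy, scipy, OpenCV 4.12 (cv2) and the standard library are available. Lean on these libraries where they do the work, as an engineer would, in place of code of your own. Each camera call takes 0.05 s, during which the arm holds its last target. There are 200 camera calls.

### The job

The small tilting drawing board is standing up on its spring. Press it down by the knob of its sliding bolt until it lies level on its two rubber rests, slide the bolt fully home under the steel keeper beside the board, then let go so that the board stays locked level. Be gentle: the bracket that carries rests and keeper must never take more than about 15 N, so neither bear down on the rests nor ram the bolt against the keeper, and leave the other things on the table where they are.

Things in the scene. Friction and masses are not known exactly. Their poses are not given: they have to be found in the camera images.
- unit: Fixed tilting-board unit: aluminium base slab 270 (x) by 320 (y) by 26 mm. Origin: centre of its underside, on the table; x points from the board's free edge to its hinge (away from the robot), y from the board towards the keeper, z up. It never moves during the work.
- board (a joint): Tilt of the board, rad: 0 = exactly level; positive = free edge (unit's -x edge, nearest the robot) raised. Starts about 0.3 to 0.4, held up by a spring; holding it down at the bolt knob takes about 4 N half way and 6 to 11 N when level (about 1 N more while moving down). On the rests it reads between -0.037 and 0.037, as the bracket is set; when locked, 0.01 to 0.015 more than that.
- board_hinge (a point): Middle of the hinge axis of the plywood board (210 by 240 by 10 mm); the axis runs along the unit's y, at (100, 0, 56) mm in the unit's frame; it does not move. The board's top face is 5 mm above the axis when level.
- board_edge (a point): Middle of the upper rim of the board's free edge, 205 mm from the hinge axis; tilts with the board (x from free edge to hinge, along the board).
- bolt (a joint): Travel of the bolt along the unit's +y, m: 0 = drawn back, 0.036 = end stop, fully home. Starts at 0 to 0.006, slides with about 2 N of friction, stays where left. Steel bar with square end, 14 mm wide (x), 6 mm thick, 2 mm above the board's top face; its end meets the keeper's mouth after 10 mm of travel and is through at 30 mm.
- bolt_knob (a point): Centre of the top of the bolt's black knob, an upright block 22 (x) by 14 (y) by 34 mm tall on the bar, 175 mm from the hinge axis; its top is 42 mm above the board's top face. Tilts and slides along. Grasp it across y; for 40 mm beside it nothing rises over 11 mm above the board. With the board on its rests the bar has 1.5 mm of room under the keeper's bridge; higher, its end strikes the bridge.
- bracket: Origin and axes are the unit's. A bar along y under the free edge bears two rubber rests (18 mm across, at (-85, -90) and (-85, 70) mm) and, beside the board's +y edge, the keeper: a bridge 36 (x) by 20 (y) mm at (-75, 136), opening 24 mm wide, top 25 mm over the rest tops. Its height was set by hand: rest tops are at 51 mm give or take 6, unmeasured: feel for them. Firm: 10 to 30 N per mm.
- organiser: Bystander: black plastic organiser box with closed flip-top lid, 154 by 114 by 70 mm, origin at the centre of its underside.
- tape_holder: Bystander: stainless steel tape roll holder, 120 by 60 by 72 mm, origin at the centre of its underside.
- folding_rule: Bystander: folded wooden rule, 230 by 16 by 14 mm, long along its x, origin at the centre of its underside.
- coaster: Bystander: round white ceramic coaster, 96 mm across, 9 mm tall, origin at the centre of its underside.

How it is judged:
By the outcome, as a careful person would: the job done as asked, in the order asked, and still so for the second after the job is handed in, with the robot touching nothing.
It also fails if it takes over 67 s, if anything falls off the work surface, if the arm or the gripper's body presses on something with over 40 N, if the wrist force passes 120 N, or if a joint passes its speed limit or range.

## Working session

There is one attempt and no reset: what is moved stays moved. The work goes in short steps, Python scripts to look and compute and a tool call to move; the robot and the scene stay as the last step left them, time stands still between calls to the robot, and variables do not carry over. Pictures are saved under pics/ and viewed, at most 10 in all, crops included, and the job is handed in when it is done.

Besides the shell and the picture viewer there is one more tool, called after "Call:" as name([rows], argument=value, ...), one row to a line, values as JSON. servo_tool: Moves the arm, as the interface text tells. Its arguments: {"type":"object","properties":{"moves":{"type":"array","items":{"type":"array","items":{"type":"array","items":{"type":"number"}}}}},"required":["moves"]}

```bash
mkdir -p pics
python3 - <<'E'
from cell import *
import cv2,numpy as np
for n in("scene","top"):
    c=read_camera(n);cv2.imwrite(f"pics/{n}0.png",c["color"][:,:,::-1]);print(n,c["vertical_fov"],c["cx"],c["cy"],np.round(c["T"],4).tolist())
s=read_state();print(s);print(hold_point_z)
E
```

```text
scene 48.47378760110457 324.5915056511274 199.0714763472573 [[0.0931, 0.7352, -0.6715, 1.2057], [0.9955, -0.0575, 0.0751, -0.0627], [0.0166, -0.6755, -0.7372, 0.7606], [0.0, 0.0, 0.0, 1.0]]
top 43.041380263049426 329.06243041253686 190.56768079659307 [[0.0229, -0.9944, 0.1034, 0.4612], [-0.9997, -0.0222, 0.008, 0.0206], [-0.0057, -0.1036, -0.9946, 1.3922], [0.0, 0.0, 0.0, 1.0]]
{'t': 0.1, 'joints': array([-1.43137903e+00,  1.31097490e-01,  1.48915695e+00,  4.59963381e-06,
        1.52299701e+00, -8.53938780e-02]), 'joint_vel': array([-0.00077792, -0.00180395, -0.00236577, -0.00091524,  0.00031021,
       -0.00126799]), 'joint_torque': array([ 2.06390025e-03, -5.70949531e+01, -5.01939332e+01, -1.20208497e-04,
        8.15804699e-03,  3.07528957e-06]), 'ee_pos': array([ 0.13371243, -0.58441136,  0.23034962]), 'tcp_rot': array([-8.29159131e-04,  9.93688812e-01,  1.12168879e-01, -2.01045172e-05]), 'ft_force': array([0.81841597, 0.23535323, 0.53766594]), 'wrist_torque': array([ 0.0150546 ,  0.02170461, -0.0391392 ]), 'gripper_force': 0.0, 'width': 0.9974138969150322}
0.0187
```

View pics/scene0.png

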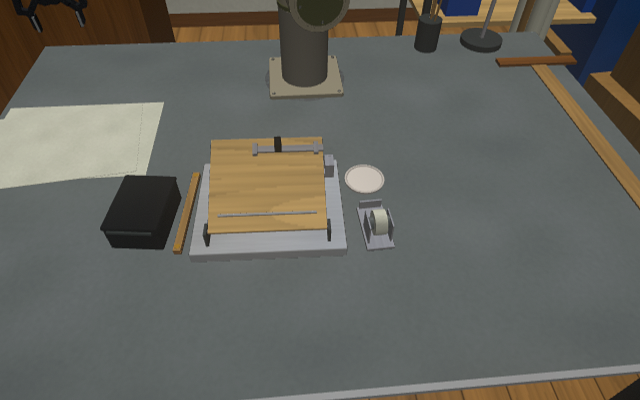

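View pics/top0.png

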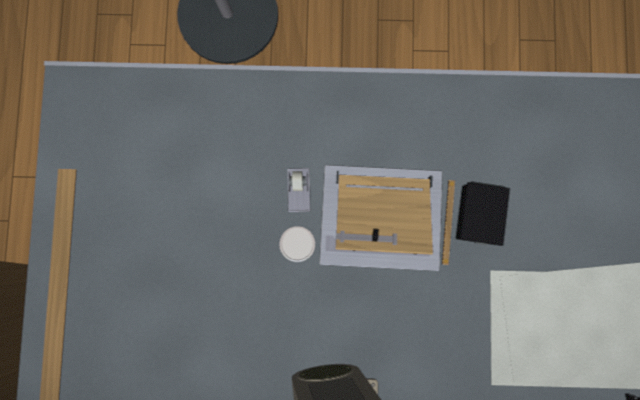

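The scene view shows the raised board with the black knob near (278,144) and the keeper near (329,165). In the top view the knob is near (375,235) and the slab spans about (320..442, 166..270). Next I'll measure these.

```bash
cat > h.py <<'E'
import numpy as np,cv2
from cell import *
def ray(c,u,v):
    f=c["color"].shape[0]/2/np.tan(np.radians(c["vertical_fov"])/2)
    d=np.array([(u-c["cx"])/f,(v-c["cy"])/f,1]);T=np.array(c["T"]);return T[:3,3],T[:3,:3]@d
def plane(c,u,v,z):
    o,d=ray(c,u,v);return o+d*(z-o[2])/d[2]
def tri(c1,p1,c2,p2):
    o1,d1=ray(c1,*p1);o2,d2=ray(c2,*p2)
    s=np.linalg.lstsq(np.c_[d1,-d2],o2-o1,rcond=None)[0]
    a,b=o1+s[0]*d1,o2+s[1]*d2;return (a+b)/2,np.linalg.norm(a-b)
def project(c,P):
    T=np.array(c["T"]);q=T[:3,:3].T@(np.array(P)-T[:3,3]);f=200/np.tan(np.radians(c["vertical_fov"])/2)
    return q[:2]/q[2]*f+[c["cx"],c["cy"]]
E
python3 - <<'E'
from h import *
t=read_camera("top");s=read_camera("scene")
im=t["color"].astype(int)
roi=np.zeros((400,640),bool);roi[155:280,314:444]=1
m=((im.min(2)>140)&roi).astype(np.uint8)
n,l,st,_=cv2.connectedComponentsWithStats(m);k=1+st[1:,4].argmax();print(st[k])
ys,xs=np.where(l==k)
P=np.array([plane(t,x,y,.026)[:2] for x,y in zip(xs,ys)],np.float32)
r=cv2.minAreaRect(P);print("slab",r)
for nme,c,(x0,y0,x1,y1) in(("top",t,(310,155,450,275)),("scene",s,(190,125,350,245))):
    cr=c["color"][y0:y1,x0:x1,::-1];cv2.imwrite(f"pics/{nme}1.png",cv2.resize(cr,None,fx=5,fy=5,interpolation=cv2.INTER_CUBIC))
for c,(x0,y0,x1,y1) in((t,(355,220,395,250)),(s,(262,130,295,160))):
    g=c["color"].max(2)[y0:y1,x0:x1];ys,xs=np.where(g<60);print(xs.min()+x0,xs.max()+x0,ys.min()+y0,ys.max()+y0,xs.mean()+x0,ys.mean()+y0)
E
```

```text
[ 320  166  121  105 4034]
slab ((0.5345134735107422, -0.10965122282505035), (0.3152593970298767, 0.2663494646549225), 88.2876968383789)
373 377 229 240 375.0 234.66666666666666
274 281 137 151 277.38947368421054 143.96842105263158
```

View pics/top1.png

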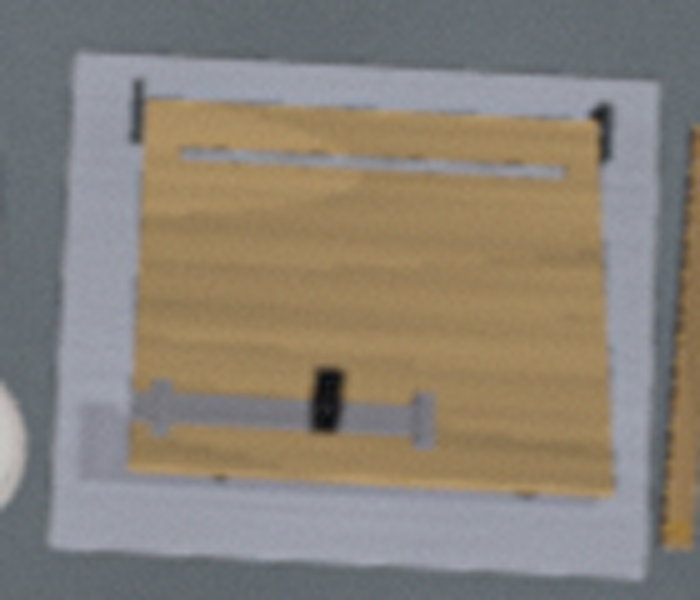

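View pics/scene1.png

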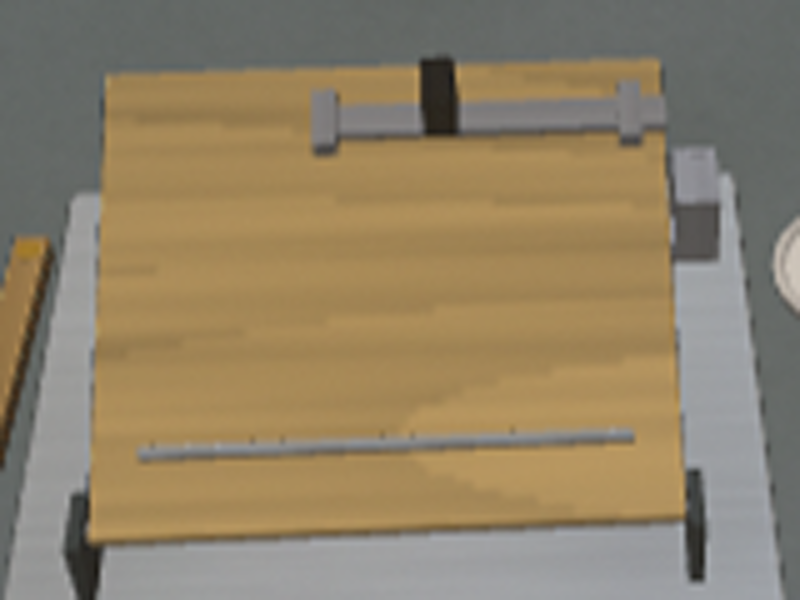

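The zoomed crops show these positions (crop pixels, 5x). Top view: free-edge rim corners at (130,470) and (613,493), keeper top-left corner near (80,403), knob from (310,368) to (345,432). Scene view: rim corners at (105,75) and (660,60), knob from (420,58) to (457,133), keeper top from (675,147) to (717,203).

```bash
cat >> h.py <<'E'
from scipy.spatial.transform import Rotation as R
def pt(x,y):return (310+x/5-.4,155+y/5-.4)
def ps(x,y):return (190+x/5-.4,125+y/5-.4)
E
python3 - <<'E'
from h import *
t=read_camera("top");s=read_camera("scene")
C=[plane(t,*pt(*p),.026) for p in((75,53),(660,82),(645,580),(50,550))]
C=np.array(C);print("corners",C.round(4).tolist(),"ctr",C.mean(0).round(4))
ys=[C[0]-C[1],C[3]-C[2]];print([np.linalg.norm(v) for v in ys],np.linalg.norm(C[0]-C[3]),np.linalg.norm(C[1]-C[2]))
yaw=np.mean([np.arctan2(-v[0],v[1]) for v in ys]+[np.arctan2(v[1],v[0]) for v in(C[0]-C[3],C[1]-C[2])]);print("yaw deg",np.degrees(yaw))
Ru=R.from_euler('z',yaw);o=C.mean(0)*[1,1,0]
def show(n,a,b):
    p,e=tri(t,pt(*a),s,ps(*b));print(n,p.round(4),"unit",Ru.inv().apply(p-o).round(4),"gap",round(e,4))
show("rimL(+y)",(130,469),(660,60));show("rimR",(613,493),(105,75))
show("hinge+y back",(147,98),(685,520));show("hinge-y back",(600,121),(90,540))
show("keeper -x+y",(80,403),(713,147)) if 0 else None
show("keeper front/+y top (-x)",(79,480),(714,147));show("keeper +x+y top",(82,403),(718,204))
show("knob +x top -y",(345,370),(421,87));show("knob +x top +y",(319,368),(455,87))
show("knob -x top",(329,401),(438,58))
E
```

```text
corners [[0.6724, 0.0454, 0.026], [0.6635, -0.2727, 0.026], [0.3957, -0.2647, 0.026], [0.4042, 0.0523, 0.026]] ctr [ 0.5339 -0.1099  0.026 ]
[np.float64(0.31818196791462044), np.float64(0.317142619152806)] 0.268331416292251 0.26792370780483027
yaw deg -1.5834847426260483
rimL(+y) [0.4491 0.0117 0.134 ] unit [-0.0881  0.1192  0.134 ] gap 0.0006
rimR [ 0.4429 -0.2274  0.1348] unit [-0.0877 -0.12    0.1348] gap 0.0023
hinge+y back [0.6445 0.0059 0.0552] unit [0.1074 0.1188 0.0552] gap 0.0003
hinge-y back [ 0.6372 -0.2333  0.0573] unit [ 0.1067 -0.1205  0.0573] gap 0.0017
keeper front/+y top (-x) [0.4424 0.0377 0.0753] unit [-0.0956  0.145   0.0753] gap 0.0012
keeper +x+y top [0.4818 0.0362 0.0763] unit [-0.0561  0.1446  0.0763] gap 0.0006
knob +x top -y [ 0.4992 -0.091   0.1671] unit [-0.0353  0.0179  0.1671] gap 0.0003
knob +x top +y [ 0.4999 -0.0778  0.1669] unit [-0.0349  0.0311  0.1669] gap 0.0011
knob -x top [ 0.4841 -0.0834  0.1694] unit [-0.0506  0.0251  0.1694] gap 0.0006
```

```bash
cat >> h.py <<'E'
yaw=np.radians(-1.58);Ru=R.from_euler('z',yaw);O=np.array([.5339,-.1099,0])
def target(th,y,h,xk=-.175):
    B=Ru*R.from_euler('y',th)          # board axes; th>0 raises the -x edge
    p=O+Ru.apply([.1,0,.056])+B.apply([xk,0,.005+h])+Ru.apply([0,y,0])
    return p,B*R.from_euler('x',180,degrees=True)
def pose(s=None):
    s=s or read_state();q=s["tcp_rot"];return s["ee_pos"],R.from_quat([q[1],q[2],q[3],q[0]])
def delta(T,P=None):
    p,r=P or pose();return (r.inv().apply(T[0]-p)*1000).round(1).tolist()+np.degrees((r.inv()*T[1]).as_rotvec()).round(2).tolist()
E
python3 - <<'E'
from h import *
print(target(.371,.0,-.0)[0], target(.371,.0245,.1))
a=target(.371,.0245,.08);print(delta(a));print(delta(target(.371,.0245,.015),a))
E
```

```text
[ 0.47264212 -0.10821031  0.12410565] (array([ 0.50955862, -0.08471927,  0.21730218]), Rotation.from_matrix(array([[ 9.31610931e-01, -2.75727073e-02, -3.62409738e-01],
                            [-2.56968054e-02, -9.99619801e-01,  9.99641825e-03],
                            [-3.62547578e-01,  1.13624388e-16, -9.31965264e-01]])))
[470.8, -405.5, 32.5, 2.65, -21.14, 14.3]
[0.0, -0.0, 65.0, 0.0, 0.0, 0.0]
```

The rows are not in the units I measure in: shifts go in shares of 1000 mm and turns go in shares of pi/2 rad. I convert before sending: 471 mm is 0.471, -405.5 mm is -0.4055, -21.14 degrees is -0.2349.

Call:
servo_tool([
  [[0.1,-0.086,-0.02,0.0056,-0.0444,0.0333,45],[0.15,-0.13,-0.02,0.0111,-0.0778,0.0556,45],[0.2,-0.17,-0.02,0.0144,-0.1111,0.0778,45],[0.24,-0.206,-0.02,0.0167,-0.1333,0.0889,45],[0.28,-0.24,-0.01,0.02,-0.1556,0.1,45],[0.32,-0.275,0,0.0222,-0.1778,0.1111,45],[0.36,-0.31,0.01,0.0244,-0.2,0.1222,45],[0.4,-0.345,0.02,0.0267,-0.2222,0.1333,45],[0.44,-0.38,0.028,0.0289,-0.2333,0.15,45],[0.471,-0.4055,0.0325,0.0294,-0.2349,0.1589,45],[0.471,-0.4055,0.0325,0.0294,-0.2349,0.1589,45],[0.471,-0.4055,0.0325,0.0294,-0.2349,0.1589,45],[0.471,-0.4055,0.0325,0.0294,-0.2349,0.1589,45],[0.471,-0.4055,0.0325,0.0294,-0.2349,0.1589,45],[0.471,-0.4055,0.0325,0.0294,-0.2349,0.1589,45],[0.471,-0.4055,0.0325,0.0294,-0.2349,0.1589,45]],
])

```text
t: 1.9
ee_pos: [0.5022, -0.0855, 0.199]
tcp_rot: [-0.002, 0.983, -0.014, -0.184]
ft_force: [-0.2, -0.6, 0.6]
width: 0.526
gripper_force: 0.0
```

Run:
```python
from h import *
s=read_state();print(s["t"],s["width"],s["ft_force"]);print(delta(target(.371,.0245,.015)))
for n,(x0,y0,x1,y1) in dict(top=(330,195,430,270),scene=(210,80,350,185)).items():
    c=read_camera(n);cv2.imwrite(f"pics/{n}2.png",cv2.resize(c["color"][y0:y1,x0:x1,::-1],None,fx=5,fy=5,interpolation=cv2.INTER_CUBIC))
```

```text
1.9 0.5260372569646239 [-0.15359051 -0.62595015  0.6055603 ]
[0.2, -1.0, 65.2, 0.04, -0.01, -0.06]
```

View pics/scene2.png

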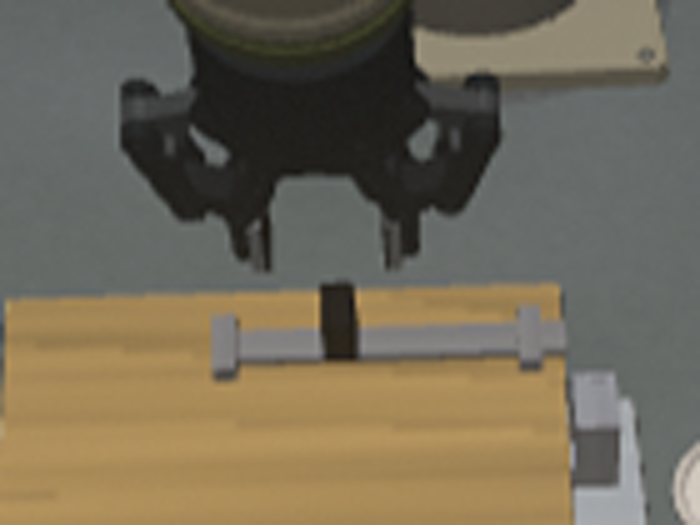

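The scene view shows the open fingers at crop x≈262 and 392, centred at about 328. The knob is at x≈338, and the 10 px difference is what the height parallax accounts for. Next I'll descend and grasp.

In the tool's units: 65 mm is 0.065, 62 mm is 0.062.

Call:
servo_tool([
  [[0,-0.001,0.01,0,0,0,45],[0,-0.001,0.02,0,0,0,45],[0,-0.001,0.03,0,0,0,45],[0,-0.001,0.04,0,0,0,45],[0,-0.001,0.048,0,0,0,45],[0,-0.001,0.056,0,0,0,45],[0,-0.001,0.062,0,0,0,45],[0,-0.001,0.065,0,0,0,45],[0,-0.001,0.065,0,0,0,45],[0,-0.001,0.065,0,0,0,45]],
])

```text
t: 3.0
ee_pos: [0.4793, -0.083, 0.1385]
tcp_rot: [-0.002, 0.983, -0.014, -0.184]
ft_force: [0.4, 0.2, 0.2]
width: 0.529
gripper_force: 0.0
```

Call:
servo_tool([
  [[0,0,0,0,0,0,30],[0,0,0,0,0,0,24],[0,0,0,0,0,0,20],[0,0,0,0,0,0,18]],
])

```text
t: 3.4
ee_pos: [0.4791, -0.083, 0.1383]
tcp_rot: [-0.002, 0.983, -0.014, -0.184]
ft_force: [0.1, 0.6, 0.4]
width: 0.21
gripper_force: 0.0
```

Call:
servo_tool([
  [[0,0,0,0,0,0,16],[0,0,0,0,0,0,14],[0,0,0,0,0,0,10],[0,0,0,0,0,0,10],[0,0,0,0,0,0,10],[0,0,0,0,0,0,10]],
])

```text
t: 4.0
ee_pos: [0.4791, -0.0831, 0.1383]
tcp_rot: [-0.002, 0.983, -0.014, -0.184]
ft_force: [0.1, -1.7, -0.2]
width: 0.155
gripper_force: 59.3
```

Run:
```python
from h import *
s=read_state();p,r=pose();u=Ru.inv().apply(p-O);print(u.round(4),s["ft_force"],s["gripper_force"])
H=O+Ru.apply([.1,u[1],.056])
for a in (.05,.1,.15,.2,.25,.3,.33,.371,.4):
    Q=Ru*R.from_euler('y',-a)*Ru.inv()
    print(a,delta((H+Q.apply(p-H),Q*r)))
```

```text
[-0.0556  0.0253  0.1383] [ 0.12441225 -1.71257324 -0.16082106] 59.279805421829224
0.05 [-0.8, -0.0, 8.8, 0.0, 2.86, 0.0]
0.1 [-1.2, -0.0, 17.6, 0.0, 5.73, 0.0]
0.15 [-1.1, -0.0, 26.3, 0.0, 8.59, 0.01]
0.2 [-0.6, -0.0, 35.1, 0.0, 11.46, 0.01]
0.25 [0.4, -0.0, 43.9, 0.0, 14.32, 0.01]
0.3 [1.8, -0.0, 52.6, 0.01, 17.19, 0.01]
0.33 [2.8, -0.0, 57.7, 0.01, 18.91, 0.01]
0.371 [4.5, -0.0, 64.8, 0.01, 21.26, 0.01]
0.4 [5.9, -0.0, 69.7, 0.01, 22.92, 0.01]
```

In the tool's units: 43.9 mm is 0.0439, 35.1 mm is 0.0351, 14.32 degrees is 0.1591.

Call:
servo_tool([
  [[-0.0005,0,0.0044,0,0.0159,0,10],[-0.0008,0,0.0088,0,0.0318,0,10],[-0.001,0,0.0132,0,0.0478,0,10],[-0.0012,0,0.0176,0,0.0637,0,10],[-0.0012,0,0.022,0,0.0796,0,10],[-0.0011,0,0.0263,0,0.0954,0,10],[-0.0009,0,0.0307,0,0.1111,0,10],[-0.0006,0,0.0351,0,0.1273,0,10],[-0.0001,0,0.0395,0,0.1433,0,10],[0.0004,0,0.0439,0,0.1591,0,10],[0.0004,0,0.0439,0,0.1591,0,10],[0.0004,0,0.0439,0,0.1591,0,10]],
])

```text
t: 5.2
ee_pos: [0.4639, -0.0826, 0.0978]
tcp_rot: [-0.001, 0.998, -0.014, -0.06]
ft_force: [1.6, -0.5, 3.6]
width: 0.155
gripper_force: 59.9
```

Run:
```python
from h import *
s=read_state();p,r=pose();u=Ru.inv().apply(p-O);print(u.round(4),s["ft_force"],s["gripper_force"],s["width"])
print(np.degrees((Ru.inv()*r).as_rotvec()), (Ru.inv()*r).as_matrix()[:,0])
```

```text
[-0.0707  0.0254  0.0978] [ 1.60871569 -0.52498077  3.64705413] 59.890161752700806 0.15453828654464336
[ 1.79645280e+02 -1.13178476e-02 -1.08224341e+01] [ 9.92767717e-01 -1.56009052e-04 -1.20050970e-01]
```

In the tool's units: 12.3 mm is 0.0123, 10 mm is 0.01, 4 degrees is 0.0444.

Call:
servo_tool([
  [[-0.0004,0,0.0035,0,0.0128,0,10],[-0.0007,0,0.007,0,0.0254,0,10],[-0.0009,0,0.01,0,0.0356,0,10],[-0.001,0,0.0123,0,0.0444,0,10],[-0.001,0,0.0123,0,0.0444,0,10],[-0.001,0,0.0123,0,0.0444,0,10]],
])

```text
t: 5.8
ee_pos: [0.4614, -0.0825, 0.0856]
tcp_rot: [-0.0, 1.0, -0.014, -0.025]
ft_force: [-0.1, -0.6, 5.9]
width: 0.155
gripper_force: 60.2
```

In the tool's units: 2 mm is 0.002, 1 mm is 0.001, 0.65 degrees is 0.0072.

Call:
servo_tool([
  [[-0.0001,0,0.001,0,0.0037,0,10],[-0.0002,0,0.002,0,0.0072,0,10],[-0.0002,0,0.002,0,0.0072,0,10],[-0.0002,0,0.002,0,0.0072,0,10]],
])

```text
t: 6.2
ee_pos: [0.4611, -0.0825, 0.0835]
tcp_rot: [-0.0, 1.0, -0.014, -0.02]
ft_force: [0.8, -1.1, 5.0]
width: 0.149
gripper_force: 60.2
```

In the tool's units: 1 mm is 0.001, -0.1 mm is -0.0001, 0.33 degrees is 0.0037.

Call:
servo_tool([
  [[-0.0001,0,0.001,0,0.0037,0,10],[-0.0001,0,0.001,0,0.0037,0,10],[-0.0001,0,0.001,0,0.0037,0,10]],
])

```text
t: 6.5
ee_pos: [0.4609, -0.0825, 0.0825]
tcp_rot: [0.0, 1.0, -0.014, -0.017]
ft_force: [-0.5, -0.1, 5.3]
width: 0.149
gripper_force: 60.3
```

In the tool's units: 1 mm is 0.001, 0.5 mm is 0.0005, 0.33 degrees is 0.0037.

Call:
servo_tool([
  [[0,0,0.0005,0,0.0019,0,10],[-0.0001,0,0.001,0,0.0037,0,10],[-0.0001,0,0.001,0,0.0037,0,10],[-0.0001,0,0.001,0,0.0037,0,10]],
])

```text
t: 6.9
ee_pos: [0.4608, -0.0825, 0.0815]
tcp_rot: [0.0, 1.0, -0.014, -0.014]
ft_force: [-0.7, -0.8, 6.7]
width: 0.154
gripper_force: 60.3
```

In the tool's units: 1 mm is 0.001, 0.5 mm is 0.0005, 0.33 degrees is 0.0037.

Call:
servo_tool([
  [[0,0,0.0005,0,0.0019,0,10],[-0.0001,0,0.001,0,0.0037,0,10],[-0.0001,0,0.001,0,0.0037,0,10],[-0.0001,0,0.001,0,0.0037,0,10]],
])

```text
t: 7.3
ee_pos: [0.4606, -0.0825, 0.0806]
tcp_rot: [0.0, 1.0, -0.014, -0.011]
ft_force: [-0.9, -1.3, 5.8]
width: 0.153
gripper_force: 60.3
```

In the tool's units: 0.5 mm is 0.0005, 0.17 degrees is 0.0019.

Call:
servo_tool([
  [[0,0,0.0005,0,0.0019,0,10],[0,0,0.0005,0,0.0019,0,10],[0,0,0.0005,0,0.0019,0,10]],
])

```text
t: 7.6
ee_pos: [0.4606, -0.0825, 0.08]
tcp_rot: [0.0, 1.0, -0.014, -0.01]
ft_force: [0.1, -0.4, 5.8]
width: 0.15
gripper_force: 60.3
```

In the tool's units: 0.4 mm is 0.0004, 0.13 degrees is 0.0014.

Call:
servo_tool([
  [[0,0,0.0004,0,0.0014,0,10],[0,0,0.0004,0,0.0014,0,10],[0,0,0.0004,0,0.0014,0,10]],
])

```text
t: 7.9
ee_pos: [0.4605, -0.0825, 0.0796]
tcp_rot: [0.0, 1.0, -0.014, -0.009]
ft_force: [-1.1, 0.3, 6.8]
width: 0.156
gripper_force: 60.3
```

In the tool's units: 0.3 mm is 0.0003, 0.1 degrees is 0.0011.

Call:
servo_tool([
  [[0,0,0.0003,0,0.0011,0,10],[0,0,0.0003,0,0.0011,0,10],[0,0,0.0003,0,0.0011,0,10]],
])

```text
t: 8.2
ee_pos: [0.4605, -0.0825, 0.0793]
tcp_rot: [0.0, 1.0, -0.014, -0.008]
ft_force: [-1.0, 0.6, 7.1]
width: 0.153
gripper_force: 60.4
```

In the tool's units: 0.3 mm is 0.0003, 0.1 degrees is 0.0011.

Call:
servo_tool([
  [[0,0,0.0003,0,0.0011,0,10],[0,0,0.0003,0,0.0011,0,10],[0,0,0.0003,0,0.0011,0,10]],
])

```text
t: 8.5
ee_pos: [0.4604, -0.0825, 0.079]
tcp_rot: [0.0, 1.0, -0.014, -0.007]
ft_force: [-1.8, 0.1, 6.6]
width: 0.152
gripper_force: 60.4
```

In the tool's units: 0.2 mm is 0.0002, 0.07 degrees is 0.0008.

Call:
servo_tool([
  [[0,0,0.0002,0,0.0008,0,10],[0,0,0.0002,0,0.0008,0,10],[0,0,0.0002,0,0.0008,0,10]],
])

```text
t: 8.8
ee_pos: [0.4604, -0.0825, 0.0789]
tcp_rot: [0.0, 1.0, -0.014, -0.007]
ft_force: [-1.9, -0.2, 7.4]
width: 0.157
gripper_force: 60.4
```

In the tool's units: 0.4 mm is 0.0004, 0.13 degrees is 0.0014.

Call:
servo_tool([
  [[0,0,0.0004,0,0.0014,0,10],[0,0,0.0004,0,0.0014,0,10],[0,0,0.0004,0,0.0014,0,10]],
])

```text
t: 9.1
ee_pos: [0.4604, -0.0825, 0.0784]
tcp_rot: [0.0, 1.0, -0.014, -0.005]
ft_force: [-1.9, -0.3, 7.2]
width: 0.158
gripper_force: 60.4
```

Run:
```python
from h import *
s=read_state();p,r=pose();print(Ru.inv().apply(p-O).round(5),(Ru.inv()*r).as_matrix()[:,0],s["ft_force"],s["wrist_torque"])
```

```text
[-0.07427  0.0254   0.07841] [ 9.99940236e-01  1.59069299e-04 -1.09315350e-02] [-1.89913008 -0.3361925   7.16346341] [-0.05335111  0.38721327 -0.01267169]
```

In the tool's units: 0.4 mm is 0.0004, 0.13 degrees is 0.0014.

Call:
servo_tool([
  [[0,0,0.0004,0,0.0014,0,10],[0,0,0.0004,0,0.0014,0,10],[0,0,0.0004,0,0.0014,0,10]],
])

```text
t: 9.4
ee_pos: [0.4603, -0.0825, 0.078]
tcp_rot: [0.0, 1.0, -0.014, -0.004]
ft_force: [-2.7, -0.6, 7.2]
width: 0.151
gripper_force: 60.4
```

In the tool's units: 0.2 mm is 0.0002, 0.07 degrees is 0.0008.

Call:
servo_tool([
  [[0,0,0.0002,0,0.0008,0,10],[0,0,0.0002,0,0.0008,0,10],[0,0,0.0002,0,0.0008,0,10]],
])

```text
t: 9.7
ee_pos: [0.4602, -0.0825, 0.0778]
tcp_rot: [0.0, 1.0, -0.014, -0.004]
ft_force: [-2.1, 0.3, 6.8]
width: 0.148
gripper_force: 60.4
```

In the tool's units: 0.4 mm is 0.0004, 0.13 degrees is 0.0014.

Call:
servo_tool([
  [[0,0,0.0004,0,0.0014,0,10],[0,0,0.0004,0,0.0014,0,10],[0,0,0.0004,0,0.0014,0,10]],
])

```text
t: 10.0
ee_pos: [0.4602, -0.0825, 0.0774]
tcp_rot: [0.0, 1.0, -0.014, -0.003]
ft_force: [-2.9, 0.3, 7.2]
width: 0.148
gripper_force: 60.4
```

In the tool's units: 0.2 mm is 0.0002, 0.07 degrees is 0.0008.

Call:
servo_tool([
  [[0,0,0.0002,0,0.0008,0,10],[0,0,0.0002,0,0.0008,0,10],[0,0,0.0002,0,0.0008,0,10]],
])

```text
t: 10.3
ee_pos: [0.4602, -0.0825, 0.0772]
tcp_rot: [0.0, 1.0, -0.014, -0.002]
ft_force: [-2.5, 0.2, 7.0]
width: 0.151
gripper_force: 60.4
```

In the tool's units: 0.4 mm is 0.0004, -0.1 mm is -0.0001, 0.13 degrees is 0.0014.

Call:
servo_tool([
  [[-0.0001,0,0.0004,0,0.0014,0,10],[-0.0001,0,0.0004,0,0.0014,0,10],[-0.0001,0,0.0004,0,0.0014,0,10]],
])

```text
t: 10.6
ee_pos: [0.4602, -0.0825, 0.0768]
tcp_rot: [0.0, 1.0, -0.014, -0.001]
ft_force: [-1.8, -0.6, 7.0]
width: 0.153
gripper_force: 60.4
```

In the tool's units: 0.2 mm is 0.0002, 0.07 degrees is 0.0008.

Call:
servo_tool([
  [[0,0,0.0002,0,0.0008,0,10],[0,0,0.0002,0,0.0008,0,10],[0,0,0.0002,0,0.0008,0,10]],
])

```text
t: 10.9
ee_pos: [0.4602, -0.0825, 0.0766]
tcp_rot: [0.0, 1.0, -0.014, -0.0]
ft_force: [-2.1, -1.0, 8.8]
width: 0.156
gripper_force: 60.4
```

Call:
servo_tool([
  [[0,0,0,0,0,0,10]],
])

```text
t: 11.0
ee_pos: [0.4601, -0.0824, 0.0766]
tcp_rot: [0.0, 1.0, -0.014, -0.0]
ft_force: [-1.9, 0.1, 7.5]
width: 0.151
gripper_force: 60.4
```

Call:
servo_tool([
  [[0,0,0,0,0,0,10]],
])

```text
t: 11.1
ee_pos: [0.4602, -0.0825, 0.0766]
tcp_rot: [0.0, 1.0, -0.014, -0.0]
ft_force: [-2.0, 0.1, 7.8]
width: 0.155
gripper_force: 60.4
```

In the tool's units: 0.2 mm is 0.0002, 0.07 degrees is 0.0008.

Call:
servo_tool([
  [[0,0,0.0002,0,0.0008,0,10],[0,0,0.0002,0,0.0008,0,10]],
])

```text
t: 11.3
ee_pos: [0.4601, -0.0825, 0.0764]
tcp_rot: [0.0, 1.0, -0.014, 0.0]
ft_force: [-1.3, -1.2, 6.4]
width: 0.157
gripper_force: 60.4
```

Call:
servo_tool([
  [[0,0,0,0,0,0,10]],
])

```text
t: 11.4
ee_pos: [0.4601, -0.0824, 0.0764]
tcp_rot: [0.0, 1.0, -0.014, 0.0]
ft_force: [-1.9, 0.2, 7.5]
width: 0.152
gripper_force: 60.5
```

In the tool's units: 0.3 mm is 0.0003, 0.1 degrees is 0.0011.

Call:
servo_tool([
  [[0,0,0.0003,0,0.0011,0,10],[0,0,0.0003,0,0.0011,0,10],[0,0,0.0003,0,0.0011,0,10]],
])

```text
t: 11.7
ee_pos: [0.4601, -0.0825, 0.0763]
tcp_rot: [0.0, 1.0, -0.014, 0.001]
ft_force: [-3.3, 0.0, 9.8]
width: 0.15
gripper_force: 60.8
```

Call:
servo_tool([
  [[0,0,0,0,0,0,10]],
])

```text
t: 11.8
ee_pos: [0.4601, -0.0825, 0.0763]
tcp_rot: [0.0, 1.0, -0.014, 0.001]
ft_force: [-3.7, 0.4, 10.6]
width: 0.153
gripper_force: 60.8
```

Contact with the rests is clear: force rose by about 3 N over a 7.3 N spring load. Now I'll slide the bolt, with unit +y being tool −y.

In the tool's units: -4.5 mm is -0.0045, -4 mm is -0.004.

Call:
servo_tool([
  [[0,-0.001,0,0,0,0,10],[0,-0.002,0,0,0,0,10],[0,-0.003,0,0,0,0,10],[0,-0.004,0,0,0,0,10],[0,-0.0045,0,0,0,0,10]],
])

```text
t: 12.3
ee_pos: [0.4603, -0.0783, 0.0763]
tcp_rot: [0.001, 1.0, -0.014, 0.001]
ft_force: [-3.6, -1.5, 8.6]
width: 0.154
gripper_force: 60.8
```

In the tool's units: -2 mm is -0.002, -1.5 mm is -0.0015.

Call:
servo_tool([
  [[0,-0.0005,0,0,0,0,10],[0,-0.001,0,0,0,0,10],[0,-0.0015,0,0,0,0,10],[0,-0.002,0,0,0,0,10]],
])

```text
t: 12.7
ee_pos: [0.4603, -0.0763, 0.0764]
tcp_rot: [0.001, 1.0, -0.014, 0.001]
ft_force: [-4.0, -2.4, 9.5]
width: 0.153
gripper_force: 60.8
```

In the tool's units: -1.3 mm is -0.0013, -1 mm is -0.001.

Call:
servo_tool([
  [[0,-0.0005,0,0,0,0,10],[0,-0.001,0,0,0,0,10],[0,-0.0013,0,0,0,0,10]],
])

```text
t: 13.0
ee_pos: [0.4604, -0.075, 0.0764]
tcp_rot: [0.001, 1.0, -0.014, 0.001]
ft_force: [-4.0, -1.6, 10.0]
width: 0.155
gripper_force: 60.8
```

In the tool's units: -0.8 mm is -0.0008, -0.4 mm is -0.0004.

Call:
servo_tool([
  [[0,-0.0004,0,0,0,0,10],[0,-0.0008,0,0,0,0,10]],
])

```text
t: 13.2
ee_pos: [0.4604, -0.0742, 0.0763]
tcp_rot: [0.001, 1.0, -0.014, 0.001]
ft_force: [-3.4, -2.5, 10.5]
width: 0.154
gripper_force: 60.8
```

In the tool's units: -0.6 mm is -0.0006, -0.3 mm is -0.0003.

Call:
servo_tool([
  [[0,-0.0003,0,0,0,0,10],[0,-0.0006,0,0,0,0,10]],
])

```text
t: 13.4
ee_pos: [0.4604, -0.0736, 0.0763]
tcp_rot: [0.001, 1.0, -0.014, 0.001]
ft_force: [-3.4, -2.0, 9.9]
width: 0.154
gripper_force: 60.8
```

In the tool's units: -0.8 mm is -0.0008, -0.4 mm is -0.0004.

Call:
servo_tool([
  [[0,-0.0004,0,0,0,0,10],[0,-0.0008,0,0,0,0,10]],
])

```text
t: 13.6
ee_pos: [0.4604, -0.0728, 0.0763]
tcp_rot: [0.001, 1.0, -0.014, 0.001]
ft_force: [-3.9, -2.2, 9.6]
width: 0.152
gripper_force: 60.8
```

In the tool's units: -0.8 mm is -0.0008, -0.4 mm is -0.0004.

Call:
servo_tool([
  [[0,-0.0004,0,0,0,0,10],[0,-0.0008,0,0,0,0,10]],
])

```text
t: 13.8
ee_pos: [0.4604, -0.072, 0.0763]
tcp_rot: [0.001, 1.0, -0.014, 0.001]
ft_force: [-3.5, -1.8, 9.9]
width: 0.153
gripper_force: 60.8
```

In the tool's units: -1.5 mm is -0.0015, -1 mm is -0.001.

Call:
servo_tool([
  [[0,-0.0005,0,0,0,0,10],[0,-0.001,0,0,0,0,10],[0,-0.0015,0,0,0,0,10]],
])

```text
t: 14.1
ee_pos: [0.4605, -0.0705, 0.0763]
tcp_rot: [0.001, 1.0, -0.014, 0.001]
ft_force: [-4.2, -2.2, 9.2]
width: 0.152
gripper_force: 60.8
```

In the tool's units: -3 mm is -0.003, -2 mm is -0.002.

Call:
servo_tool([
  [[0,-0.001,0,0,0,0,10],[0,-0.002,0,0,0,0,10],[0,-0.003,0,0,0,0,10]],
])

```text
t: 14.4
ee_pos: [0.4605, -0.0675, 0.0763]
tcp_rot: [0.001, 1.0, -0.014, 0.001]
ft_force: [-3.9, -2.1, 9.7]
width: 0.151
gripper_force: 60.8
```

Call:
servo_tool([
  [[0,-0.002,0,0,0,0,10],[0,-0.004,0,0,0,0,10],[0,-0.006,0,0,0,0,10],[0,-0.007,0,0,0,0,10]],
])

```text
t: 14.8
ee_pos: [0.4608, -0.0604, 0.0763]
tcp_rot: [0.001, 1.0, -0.014, 0.001]
ft_force: [-4.5, -1.4, 9.8]
width: 0.157
gripper_force: 60.8
```

In the tool's units: -6.5 mm is -0.0065, -5.5 mm is -0.0055.

Call:
servo_tool([
  [[0,-0.002,0,0,0,0,10],[0,-0.004,0,0,0,0,10],[0,-0.0055,0,0,0,0,10],[0,-0.0065,0,0,0,0,10]],
])

```text
t: 15.2
ee_pos: [0.4609, -0.0539, 0.0763]
tcp_rot: [0.001, 1.0, -0.014, 0.001]
ft_force: [-3.5, -3.1, 9.6]
width: 0.153
gripper_force: 60.8
```

In the tool's units: -0.8 mm is -0.0008, -0.4 mm is -0.0004.

Call:
servo_tool([
  [[0,-0.0004,0,0,0,0,10],[0,-0.0008,0,0,0,0,10],[0,-0.0008,0,0,0,0,10]],
])

```text
t: 15.5
ee_pos: [0.461, -0.0531, 0.0763]
tcp_rot: [0.001, 1.0, -0.014, 0.001]
ft_force: [-4.1, -0.5, 9.0]
width: 0.154
gripper_force: 60.8
```

In the tool's units: -0.8 mm is -0.0008, -0.4 mm is -0.0004.

Call:
servo_tool([
  [[0,-0.0004,0,0,0,0,10],[0,-0.0008,0,0,0,0,10]],
])

```text
t: 15.7
ee_pos: [0.461, -0.0524, 0.0764]
tcp_rot: [0.001, 1.0, -0.014, 0.001]
ft_force: [-3.7, -1.2, 10.3]
width: 0.151
gripper_force: 60.8
```

In the tool's units: -0.6 mm is -0.0006, -0.3 mm is -0.0003.

Call:
servo_tool([
  [[0,-0.0003,0,0,0,0,10],[0,-0.0006,0,0,0,0,10]],
])

```text
t: 15.9
ee_pos: [0.461, -0.0523, 0.0763]
tcp_rot: [0.001, 1.0, -0.014, 0.001]
ft_force: [-4.3, -5.0, 8.8]
width: 0.152
gripper_force: 60.8
```

In the tool's units: -0.3 mm is -0.0003.

Call:
servo_tool([
  [[0,-0.0003,0,0,0,0,10],[0,-0.0003,0,0,0,0,10]],
])

```text
t: 16.1
ee_pos: [0.461, -0.0522, 0.0763]
tcp_rot: [0.001, 1.0, -0.014, 0.001]
ft_force: [-3.7, -6.5, 8.4]
width: 0.155
gripper_force: 60.7
```

Run:
```python
from h import *
s=read_state();print(Ru.inv().apply(pose()[0]-O).round(4),s["ft_force"])
n,(x0,y0,x1,y1)="scene",(240,120,360,210)
c=read_camera(n);cv2.imwrite(f"pics/{n}3.png",cv2.resize(c["color"][y0:y1,x0:x1,::-1],None,fx=6,fy=6,interpolation=cv2.INTER_CUBIC))
for q in (.116,.126,.146,.152):
    print(q,(project(c,O+Ru.apply([-.075,q,.066]))-[x0,y0])*6)
```

```text
[-0.0744  0.0556  0.0763] [-3.69730769 -6.54078182  8.39012118]
0.116 [480.43826664 260.64517702]
0.126 [506.59665746 259.78917351]
0.146 [558.82623255 258.08002021]
0.152 [574.47247671 257.56801471]
```

View pics/scene3.png

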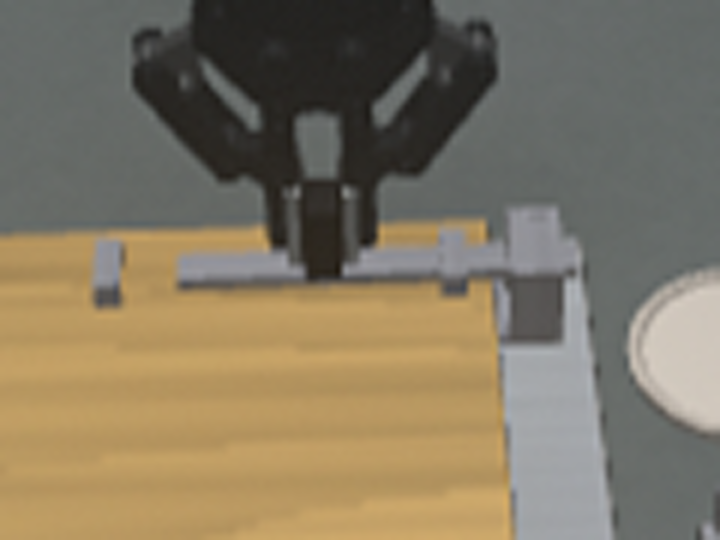

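The bolt end protrudes past the keeper at crop x≈577, and full travel should put it at 574, so the bolt is on its end stop. Now I'll ease the board up gently and then open the fingers.

In the tool's units: -1.6 mm is -0.0016, -1.3 mm is -0.0013, -0.5 degrees is -0.0056.

Call:
servo_tool([
  [[0,0,-0.0005,0,-0.0018,0,10],[0,0,-0.001,0,-0.0037,0,10],[0,0,-0.0013,0,-0.0048,0,10],[0,0,-0.0016,0,-0.0056,0,10],[0,0,-0.0016,0,-0.0056,0,10]],
])

```text
t: 16.65
ee_pos: [0.4612, -0.0522, 0.0778]
tcp_rot: [0.001, 1.0, -0.014, -0.003]
ft_force: [-1.4, -6.5, 6.9]
width: 0.148
gripper_force: 60.4
```

In the tool's units: -0.3 mm is -0.0003, -0.1 degrees is -0.0011.

Call:
servo_tool([
  [[0,0,-0.0003,0,-0.0011,0,10],[0,0,-0.0003,0,-0.0011,0,10],[0,0,-0.0003,0,-0.0011,0,10]],
])

```text
t: 16.95
ee_pos: [0.4611, -0.0522, 0.0779]
tcp_rot: [0.001, 1.0, -0.014, -0.004]
ft_force: [-1.3, -5.1, 5.5]
width: 0.151
gripper_force: 60.0
```

In the tool's units: -0.3 mm is -0.0003, -0.1 degrees is -0.0011.

Call:
servo_tool([
  [[0,0,-0.0003,0,-0.0011,0,10],[0,0,-0.0003,0,-0.0011,0,10],[0,0,-0.0003,0,-0.0011,0,10]],
])

```text
t: 17.25
ee_pos: [0.4611, -0.0522, 0.0781]
tcp_rot: [0.001, 1.0, -0.014, -0.005]
ft_force: [0.0, -5.4, 3.3]
width: 0.152
gripper_force: 59.7
```

In the tool's units: -0.4 mm is -0.0004, -0.3 mm is -0.0003, -0.13 degrees is -0.0014.

Call:
servo_tool([
  [[0,0,-0.0003,0,-0.0011,0,10],[0,0,-0.0004,0,-0.0014,0,10],[0,0,-0.0004,0,-0.0014,0,10]],
])

```text
t: 17.55
ee_pos: [0.4611, -0.0522, 0.0782]
tcp_rot: [0.001, 1.0, -0.014, -0.006]
ft_force: [0.5, -6.5, 0.5]
width: 0.151
gripper_force: 59.2
```

Call:
servo_tool([
  [[0,0,0,0,0,0,18],[0,0,0,0,0,0,24],[0,0,0,0,0,0,30],[0,0,0,0,0,0,36],[0,0,0,0,0,0,36],[0,0,0,0,0,0,36]],
])

```text
t: 18.15
ee_pos: [0.461, -0.0511, 0.0782]
tcp_rot: [0.0, 1.0, -0.014, -0.006]
ft_force: [-0.6, 0.2, -0.2]
width: 0.424
gripper_force: 0.0
```

In the tool's units: -120 mm is -0.12, -100 mm is -0.1.

Call:
servo_tool([
  [[0,0,-0.01,0,0,0,36],[0,0,-0.025,0,0,0,36],[0,0,-0.045,0,0,0,36],[0,0,-0.07,0,0,0,36],[0,0,-0.1,0,0,0,36],[-0.03,0,-0.12,0,0,0,36],[-0.06,0,-0.12,0,0,0,36],[-0.06,0,-0.12,0,0,0,36],[-0.06,0,-0.12,0,0,0,36],[-0.06,0,-0.12,0,0,0,36]],
])

```text
t: 19.15
ee_pos: [0.4029, -0.0496, 0.1994]
tcp_rot: [0.0, 1.0, -0.014, -0.005]
ft_force: [-0.2, -0.3, 0.6]
width: 0.424
gripper_force: 0.0
```

Run:
```python
from h import *
c=read_camera("scene");cv2.imwrite("pics/scene4.png",cv2.resize(c["color"][100:260,90:410,::-1],None,fx=2.5,fy=2.5,interpolation=cv2.INTER_CUBIC))
```

```text
(no output)
```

View pics/scene4.png

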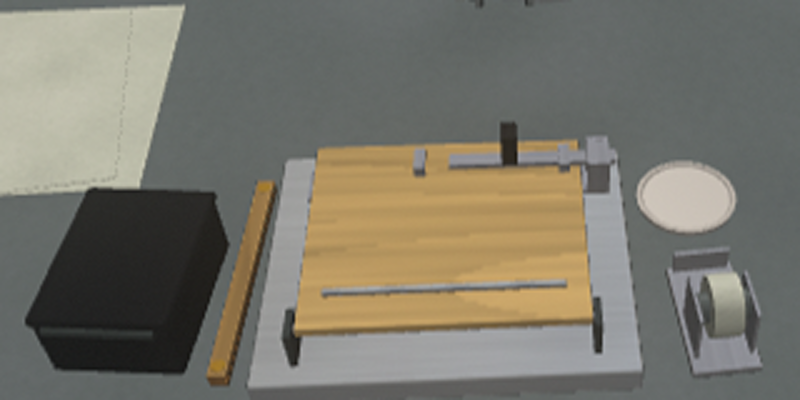

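The board is locked level: the bolt end shows beyond the keeper at crop (614,155), the gripper is clear, and the bystanders haven't moved.

```bash
python3 -c "
from cell import *
print(job_done())"
```

```text
the job is handed in; nothing more can be done
None
```

The board is locked level with the bolt fully home under the keeper, the gripper is clear, the other things look unmoved, and the job was handed in at about 19 s; I held the board on the rests with about 3 N.

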